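# Build a crosswise sample tower on a ratchet lab jack and pump it up to the pointer

### The arm

A 7-joint arm with a two-finger parallel gripper is mounted at the origin on a cart in front of the work surface, level with it; the furniture and walls round the work are solid. World frame = base frame: x ahead of the robot, y to its left, z up, the work surface at z = 0. Lengths are in m, angles in rad, forces in N, time in s.
With the tool pointing down it reaches from about 0.425 to 0.925 m from the base axis. Payload 6.8 kg.
Tool frame: the origin (TCP) lies on the front face of the gripper's body, between the roots of the fingers; the fingertips stand 73 mm ahead of it and the grasp point (between the pads) lies 54 mm ahead of it (env.nose_length is the distance from the TCP to the fingertips, in m); z points along the fingers, y is the line along which they close (so a half turn about z gives the same grasp; the last joint's range is limited). The gripper opens to 85 mm and grips with 20 to 120 N. Pads are 22 mm wide; open, the fingers measure 114 mm over their backs; the gripper's body (76 mm by 85 mm) begins 54 mm behind the grasp point. The pads swing forward as they close: fully open they stand 13 mm farther back than shut.
Start: joints at [-1.268, 0.477, 0.022, 1.555, -0.011, 1.109, -0.083], TCP at [0.27, 0.619, 0.304] pointing down, gripper open.
Joint ranges: [-2.96, 2.96], [-0.34, 2.1], [-1.41, 1.46], [0.24, 2.44], [-1.37, 4.51], [0.17, 1.92], [-2.96, 2.96]. Speed limits (rad/s): [2.39, 2.39, 3.14, 3.14, 3.14, 3.14, 3.14].

### API

Orientations are given as a unit quaternion [w, x, y, z].
In Python, from cell import env, kin, camera, calibration, job gives the robot as it stands. The module is installed in compiled form; this text tells all that it offers. Calls block until the motion is done:
- env.reach(position, orientation): joint-space move of the TCP to a pose.
- env.movel(position, velocity=0.15, rot=None, stop_force=None): straight line of the TCP; rot=None keeps the orientation; velocity is the mean speed in m/s. With stop_force (N) it stops when the force on the tool has changed by that much, and returns True; else False.
- env.goto_joints(angles): joint-space move.
- env.grip(opening, f_grip=None): finger opening in m; f_grip is the grip in N (None keeps the last); returns when the fingers have stopped.
- env.dwell(seconds).
- kin.inverse_kinematics(position, orientation): joint angles nearest the present ones, or None.
- env.get_state(): the state.
- camera(name): name is "side" or "top"; returns (picture, depth): 384x512x3 uint8, blue, green, red; 384x512 float32, m along the optical axis (not along the pixel's ray), 0 where there is no reading.
- calibration(name): a dict with "fx", "fy", "cx", "cy" (pixels), "rvec" (rotation vector, rad) and "tvec" (3), from world to camera coordinates, as OpenCV has them. Camera axes: x right, y down, z forward; pixel columns grow to the right and rows downward; lengths in m; the calibration is good to about 2 mm. A picture is of the moment at which its call begins. calibration takes no time and is no camera call.
A pose or a line that the arm cannot do raises env.PlanningError and nothing moves.
- job.job_done(): hands the job in; it is judged then, once.
The state is a dict: "time": time; "qpos": joint angles; "joint_velocities": joint speeds; "joint_torque": joint torques, N m; "tcp_pos": TCP position; "orientation": TCP orientation; "force": force on the tool from outside, world axes, zero at the start; "torque": the same for the moment, N m; "opening": finger opening in m; "gripper_force": force on a finger pad.
Only numpy, scipy, OpenCV 4.12 (cv2) and the standard library are available. Lean on these libraries where they do the work, as an engineer would, in place of code of your own. Each camera call takes 0.05 s, during which the arm holds its last target. There are 200 camera calls.

### The job

Build a crosswise tower on the platform of the blue lab jack while it is still down: the two black bars parallel, about 8 cm apart between centres, then every copper bar across them, spread out side by side with clear gaps, then the white bar across the middle of the copper bars, all level, centred on the platform and let go. Then hold the red handle and pump it in full strokes until the platform's top face is level with the red pointer, stopping at the first click that reaches it; let go of the handle with the tower standing in good order, and leave the other things on the bench where they are.

Things in the scene. Friction and masses are not known exactly. Their poses are not given: they have to be found in the camera images.
- jack: blue ratchet lab jack fixed to the bench, base 170 mm (x) by 250 mm (y); its origin is on the bench under the centre of the platform, z up. The handle side is its -y side, the post with the red pointer stands on its +y side, 103 mm from the origin, 10 mm thick and 164 mm tall
- platform (a joint): height of the jack's platform above its lowest position, m (0 to 0.066). It starts fully down; the ratchet holds it at about 7, 15, 23 mm and so on, 8 mm apart; it can only be raised
- platform_top (a point): centre of the top face of the platform, a flat light-grey plate 160x160 mm, 8 mm thick, with x, y parallel to those of the jack; its height over the bench is 104 mm + the joint 'platform'. It rises with the platform
- platform_edge (a point): a point on the platform's top face, in the middle of its yellow-painted edge beside the pointer (80 mm along +y from platform_top)
- pointer: small red pointer clamped to the post of the jack, fixed at a different height each time; its origin is the sharp tip, 3 mm outside the platform's yellow edge, z up
- lever (a joint): swing of the jack's lever, rad: 0 with the handle fully up, 0.44 fully down (end stops at both). It stays where left. One full stroke (up to the stop, then down) raises the platform by one 8 mm tooth; stopping over 0.1 rad short at the top or 0.06 at the bottom may not catch. At the bottom the platform stands 2 to 4 mm above the step it settles on when the handle rises again. Pushing down takes 5 to 12 N, lifting 2 to 6 N
- grip (a point): middle of the red cylindrical handle across the end of the lever: 26 mm thick, 40 mm long, lying along the jack's x; the lever's arm meets its middle, so it is best held by its two flat ends. It moves in an arc of radius 130 mm round lever_hinge: 120 mm above the bench when up, about 64 mm when down
- lever_hinge (a point): centre of the lever's hinge, 70 mm above the bench; the hinge axis is the jack's x; seen from the hinge the handle lies towards the jack's -y; positive swing lowers it
- black_1: black graphite square bar, 140 mm long, 22x22 mm in section; its origin is the middle of the bar, x runs along its length; all four long faces are alike. 0.13 kg
- black_2: black graphite square bar, 140 mm long, 22x22 mm in section; its origin is the middle of the bar, x runs along its length; all four long faces are alike. 0.13 kg
- white: white plastic square bar, 140 mm long, 22x22 mm in section; its origin is the middle of the bar, x runs along its length; all four long faces are alike. 0.15 kg
- copper_1: copper square bar, 160 mm long, 16x16 mm in section; its origin is the middle of the bar, x runs along its length; all four long faces are alike. About 0.2 kg; two or three copper bars are present
- copper_2: copper square bar, 160 mm long, 16x16 mm in section; its origin is the middle of the bar, x runs along its length; all four long faces are alike. About 0.2 kg; two or three copper bars are present
- copper_3: copper square bar, 160 mm long, 16x16 mm in section; its origin is the middle of the bar, x runs along its length; all four long faces are alike. About 0.2 kg; two or three copper bars are present
- tape_roll: black tape roll, 93 mm across; a bystander to leave where it is; origin at the middle of its underside
- marker: felt marker with blue cap, 132 mm long; a bystander to leave where it is; origin at the middle of its underside
- petri_dish: clear round dish, 89 mm across, 14 mm high; a bystander to leave where it is; origin at the middle of its underside
- end_plate: grey steel plate, 92x92x11 mm; a bystander to leave where it is; origin at the middle of its underside
- vial: small sample vial, 27 mm across, 50 mm high; a bystander to leave where it is; origin at the middle of its underside

How it is judged:
By the outcome, as a careful person would: the job done as asked, in the order asked, and still so for the second after the job is handed in, with the robot touching nothing.
Of copper_1, copper_2, copper_3 only 2 to 3 are there at a start; the rules pass over those that are not, and their reading is None.
At some moment in a run one of white may be knocked a few centimetres aside while the robot is not near it.
Once in a run the grip may slacken for a moment while it holds something.
It also fails if it takes over 210 s, if anything falls off the work surface, if the arm or the gripper's body presses on something with over 40 N, if the wrist force passes 120 N, or if a joint passes its speed limit or range.

## Working session

There is one attempt and no reset: what is moved stays moved. The work goes in short steps, each a Python script; the robot and the scene stay as the last script left them, time stands still between calls to the robot, and variables do not carry over. Pictures are saved under pics/ and viewed, at most 14 in all, crops included, and the job is handed in when it is done.

```bash
mkdir -p pics; ls
python3 - <<'E'
from cell import env,kin,camera,calibration,job
import cv2,numpy as np
for n in("top","side"):
    p,d=camera(n); cv2.imwrite(f"pics/{n}0.png",p); np.save(f"{n}0.npy",d)
    c=calibration(n);print(n,c, (-cv2.Rodrigues(np.array(c['rvec'],float))[0].T@np.array(c['tvec'],float).ravel()))
s=env.get_state();print(s['time'],s['tcp_pos'],s['orientation'],s['opening'],env.nose_length)
E
```

```text
pics
top {'fx': 399.5065884666089, 'fy': 399.5065884666089, 'cx': 258.6003760596326, 'cy': 189.24388403238333, 'rvec': array([ 2.15302307, -2.10423583,  0.20583513]), 'tvec': array([-0.02042613,  0.5794224 ,  1.40205558])} [0.31301585 0.00231831 1.48456158]
side {'fx': 398.65276627673535, 'fy': 398.65276627673535, 'cx': 257.50806598955467, 'cy': 200.56136725875282, 'rvec': array([ 2.00976838, -0.49488387,  0.27595578]), 'tvec': array([-0.52408231,  0.23103922,  0.96245539])} [ 0.13741562 -0.90407687  0.64662488]
0.1 [0.26937987 0.61847138 0.30302339] [-1.16750574e-04  2.03935709e-01  9.78983944e-01 -8.06707987e-04] 0.08517807876871607 0.0726
```

View pics/top0.png

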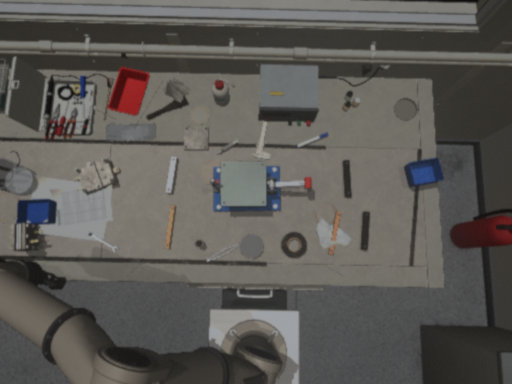

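View pics/side0.png

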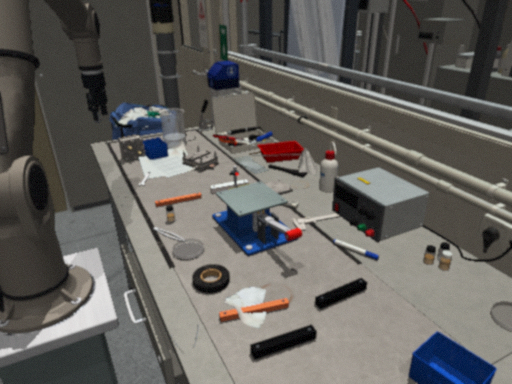

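```bash
cat > h.py <<'E'
from cell import env,kin,camera,calibration,job
import cv2,numpy as np
def cam(n):
    c=calibration(n);R=cv2.Rodrigues(np.array(c['rvec'],float))[0];t=np.array(c['tvec'],float).ravel()
    return c,R,t
def ray(n,uv,z):
    c,R,t=cam(n);uv=np.atleast_2d(np.array(uv,float))
    d=np.c_[(uv[:,0]-c['cx'])/c['fx'],(uv[:,1]-c['cy'])/c['fy'],np.ones(len(uv))]@R
    o=-R.T@t
    return o+d*((z-o[2])/d[:,2])[:,None]
def proj(n,P):
    c,R,t=cam(n);q=np.atleast_2d(P)@R.T+t
    return np.c_[q[:,0]/q[:,2]*c['fx']+c['cx'],q[:,1]/q[:,2]*c['fy']+c['cy']]
def cloud(n,d):
    c,R,t=cam(n);v,u=np.indices(d.shape)
    P=np.stack([(u-c['cx'])/c['fx']*d,(v-c['cy'])/c['fy']*d,d],-1)
    return (P-t)@R
def mask(p,col):
    h=cv2.cvtColor(p,cv2.COLOR_BGR2HSV);H,S,V=[h[...,i].astype(int) for i in range(3)]
    return {'copper':(H>=5)&(H<=18)&(S>120)&(V>90),'red':((H<5)|(H>172))&(S>140)&(V>80),
     'black':(V<55),'white':(S<40)&(V>165),'blue':(H>100)&(H<125)&(S>130)}[col].astype(np.uint8)
def blobs(n,p,col,z,box=None,amin=25):
    m=mask(p,col)
    if box is not None:
        b=np.zeros_like(m);b[box[1]:box[3],box[0]:box[2]]=1;m=m&b
    k,l,s,c=cv2.connectedComponentsWithStats(m);out=[]
    for i in range(1,k):
        if s[i,4]<amin: continue
        v,u=np.nonzero(l==i);P=ray(n,np.c_[u,v],z)[:,:2]
        r=cv2.minAreaRect(P.astype(np.float32)*1000)
        w,e=np.linalg.eigh(np.cov(P.T));a=e[:,1]
        out.append(dict(px=c[i].round(1),area=s[i,4],c=P.mean(0).round(4),rc=np.array(r[0])/1000,size=np.round(sorted(r[1])),yaw=round(float(np.arctan2(a[1],a[0])%np.pi),3)))
    return out
E
python3 - <<'E'
from h import *
p=cv2.imread('pics/top0.png');d=np.load('top0.npy')
box=(100,120,430,265)
for c,z in(('copper',.016),('black',.022),('white',.022),('red',.07),('blue',.02)):
    for b in blobs('top',p,c,z,box): print(c,b)
P=cloud('top',d)
for u,v in((247,185),(230,170),(262,200),(170,227),(335,232),(347,179),(365,230),(171,175),(308,183),(325,235),(300,225)): print(u,v,P[v,u].round(3))
# platform by depth
m=(abs(P[...,2]-.104)<.006).astype(np.uint8);m[:150]=0;m[225:]=0;m[:,:200]=0;m[:,300:]=0
k,l,s,c=cv2.connectedComponentsWithStats(m);i=1+s[1:,4].argmax();v,u=np.nonzero(l==i)
r=cv2.minAreaRect((P[v,u,:2]*1000).astype(np.float32));print('plat',r,np.median(P[v,u,2]))
cv2.imwrite('pics/z1.png',cv2.resize(p[140:260,150:390],None,fx=3.3,fy=3.3,interpolation=cv2.INTER_CUBIC))
s=cv2.imread('pics/side0.png');cv2.imwrite('pics/z2.png',cv2.resize(s[150:360,140:400],None,fx=2.8,fy=2.8,interpolation=cv2.INTER_CUBIC))
E
```

```text
black {'px': array([283.9, 120.6]), 'area': np.int32(39), 'c': array([ 0.8569, -0.0989]), 'rc': array([ 0.85086401, -0.09172026]), 'size': array([ 16., 108.]), 'yaw': 1.544}
black {'px': array([346.6, 178.9]), 'area': np.int32(181), 'c': array([ 0.6333, -0.3364]), 'rc': array([ 0.6350329, -0.336259 ]), 'size': array([ 20., 134.]), 'yaw': 0.034}
black {'px': array([415.6, 199.6]), 'area': np.int32(73), 'c': array([ 0.5606, -0.5925]), 'rc': array([ 0.555888  , -0.59323096]), 'size': array([ 12., 122.]), 'yaw': 3.018}
black {'px': array([364.8, 230.2]), 'area': np.int32(193), 'c': array([ 0.4426, -0.3997]), 'rc': array([ 0.44181653, -0.39968857]), 'size': array([ 20., 130.]), 'yaw': 3.059}
black {'px': array([297.6, 242.1]), 'area': np.int32(103), 'c': array([ 0.3937, -0.1535]), 'rc': array([ 0.39165097, -0.15042557]), 'size': array([53., 84.]), 'yaw': 0.541}
black {'px': array([287. , 250.6]), 'area': np.int32(46), 'c': array([ 0.3619, -0.115 ]), 'rc': array([ 0.36031595, -0.11614941]), 'size': array([15., 49.]), 'yaw': 0.74}
black {'px': array([116.1, 259.8]), 'area': np.int32(73), 'c
[... 710 characters left out ...]
c': array([ 0.65018274, -0.06183888]), 'size': array([20., 55.]), 'yaw': 0.934}
blue {'px': array([216.8, 198.4]), 'area': np.int32(47), 'c': array([0.5478, 0.147 ]), 'rc': array([0.54758441, 0.14612689]), 'size': array([15., 41.]), 'yaw': 0.051}
247 185 [0.583 0.034 0.11 ]
230 170 [0.636 0.096 0.108]
262 200 [ 0.533 -0.02   0.099]
170 227 [0.439 0.315 0.011]
335 232 [ 0.434 -0.291  0.018]
347 179 [ 0.632 -0.338  0.023]
365 230 [ 0.443 -0.4    0.025]
171 175 [0.631 0.32  0.026]
308 183 [ 0.595 -0.179  0.113]
325 235 [ 0.421 -0.254  0.022]
300 225 [ 0.458 -0.164  0.002]
plat ((589.6217041015625, 49.38737869262695), (158.96295166015625, 161.16366577148438), 2.373349189758301) 0.104537302098169
```

View pics/z1.png

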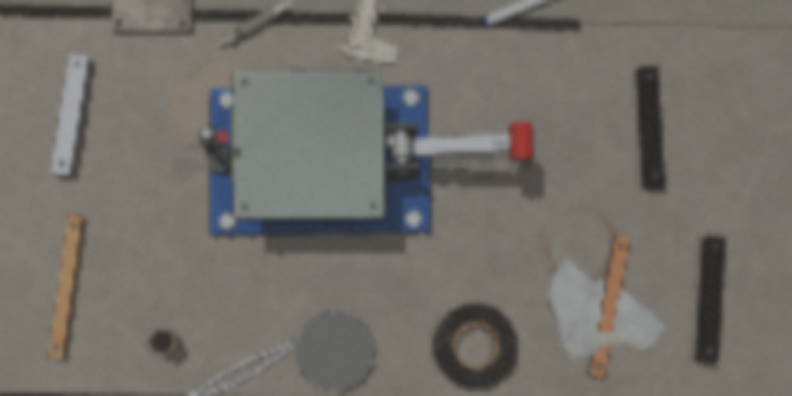

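View pics/z2.png

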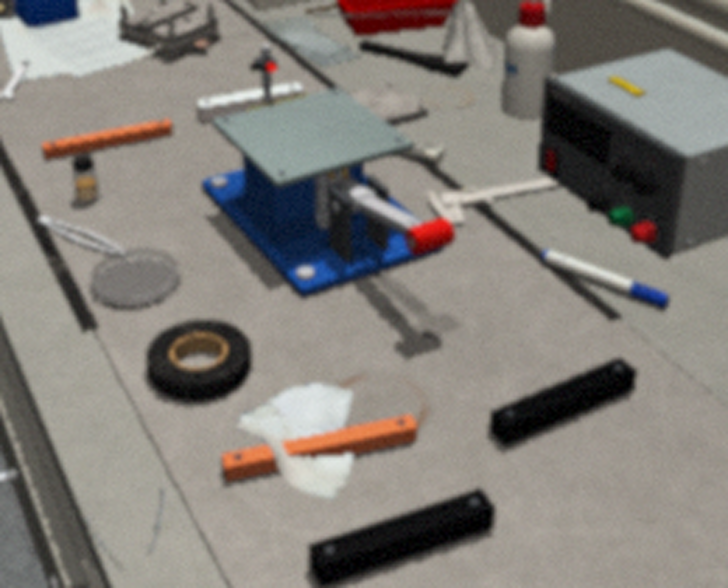

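```bash
cat >> h.py <<'E'
BOX={'cu1':('top',155,198,185,255),'cu2':('top',322,203,350,262),'wh':('top',157,150,185,200),'bk1':('top',335,155,358,202),'bk2':('top',353,205,377,254)}
def bar(p,k,box=None):
    _,x0,y0,x1,y1=BOX[k]
    if box: x0,y0,x1,y1=box
    q=p[y0:y1,x0:x1].astype(int);g=q.mean(2)
    m={'c':(q[...,2]-q[...,0]>45),'w':g>135,'b':g<48}[k[0]].astype(np.uint8)
    n,l,s,c=cv2.connectedComponentsWithStats(m);i=1+s[1:,4].argmax()
    if k[0]=='c': ok=m>0
    else: ok=l==i
    v,u=np.nonzero(ok);z=.016 if k[0]=='c' else .022
    P=ray('top',np.c_[u+x0,v+y0],z)[:,:2]
    r=cv2.minAreaRect((P*1000).astype(np.float32));w,e=np.linalg.eigh(np.cov(P.T));a=e[:,1]
    yaw=np.arctan2(a[1],a[0]); yaw=(yaw+np.pi/2)%np.pi-np.pi/2
    # middle along axis from extremes, across from mean
    s=(P-P.mean(0))@a; mid=P.mean(0)+a*(np.percentile(s,1)+np.percentile(s,99))/2
    return mid,yaw,np.round(sorted(r[1])),len(u)
E
python3 - <<'E'
from h import *
p=cv2.imread('pics/top0.png');d=np.load('top0.npy')
for k in BOX: print(k,bar(p,k))
P=cloud('top',d)
m=(abs(P[...,2]-.104)<.012).astype(np.uint8);m[:150]=0;m[225:]=0;m[:,:200]=0;m[:,300:]=0
m=cv2.morphologyEx(m,cv2.MORPH_OPEN,np.ones((7,7)))
v,u=np.nonzero(m);Q=ray('top',np.c_[u,v],.104)[:,:2];print('plat',Q.mean(0),len(u),cv2.minAreaRect((Q*1000).astype(np.float32)))
for n in('top','side'):
    q=cv2.imread(f'pics/{n}0.png');mm=mask(q,'red')
    b={'top':(205,170,235,200),'side':(220,160,310,250)}[n]
    z=np.zeros_like(mm);z[b[1]:b[3],b[0]:b[2]]=1;k,l,s,c=cv2.connectedComponentsWithStats(mm&z)
    for i in range(1,k): print(n,c[i],s[i])
    w=(210,155,260,200)if n=='side' else (205,170,255,205)
    cv2.imwrite(f'pics/p_{n}.png',cv2.resize(q[w[1]:w[3],w[0]:w[2]],None,fx=10,fy=10,interpolation=cv2.INTER_CUBIC))
    if n=='top':print('handle',blobs(n,q,'red',.13,(290,170,320,200)))
a=cv2.imread('pics/p_side.png');b=cv2.imread('pics/p_top.png');h=a.shape[0]+b.shape[0];cv2.imwrite('pics/pp.png',cv2.resize(np.vstack([a,b]),None,fx=.74,fy=.74))
E
```

```text
cu1 (array([0.44091511, 0.31622724]), np.float64(-0.07971993075191008), array([ 14., 155.]), 158)
cu2 (array([ 0.43264079, -0.28935348]), np.float64(-0.1923063813590744), array([ 15., 155.]), 137)
wh (array([0.63614   , 0.32381874]), np.float64(-0.09253431242549137), array([ 20., 139.]), 199)
bk1 (array([ 0.63314519, -0.33631697]), np.float64(0.04025902334019271), array([ 18., 134.]), 159)
bk2 (array([ 0.44024841, -0.39914368]), np.float64(-0.08446180118381807), array([ 19., 129.]), 170)
plat [0.58950162 0.05046399] 1994 ((588.5880737304688, 50.34096145629883), (158.0337677001953, 159.4905548095703), 1.414476752281189)
handle [{'px': array([307.8, 182.5]), 'area': np.int32(54), 'c': array([ 0.5933, -0.1765]), 'rc': array([ 0.59338495, -0.17551205]), 'size': array([17., 32.]), 'yaw': 3.131}]
side [272.         160.66666667] [270 160   5   2   6]
side [276. 160.] [276 160   1   1   1]
side [278.5 160. ] [278 160   2   1   2]
side [281.5 160. ] [281 160   2   1   2]
side [236.23076923 173.38461538] [235 172   4   4  13]
side [293.7480315  233.18110236] [286 228  16  11 127]
```

View pics/pp.png

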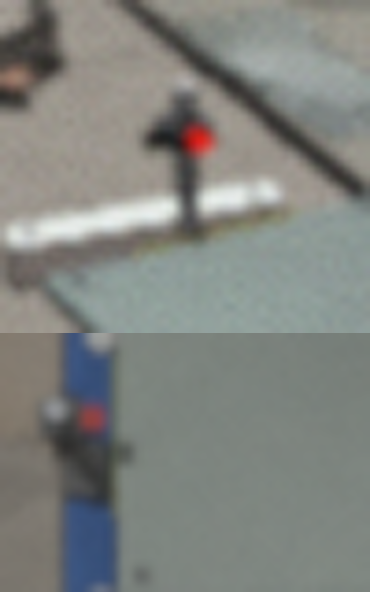

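Run:
```python
from h import *
for z in(.12,.13,.14,.15,.16): print(z,ray('side',(236.3,173.4),z)[0].round(4),ray('top',(217.4,181.5),z)[0].round(4))
print(proj('side',[[.587,.1305,.104],[.5875,.0505+.083,.15]]))
```

```text
0.12 [0.6081 0.1842 0.12  ] [0.5914 0.1374 0.12  ]
0.13 [0.5992 0.1635 0.13  ] [0.5893 0.1364 0.13  ]
0.14 [0.5902 0.1429 0.14  ] [0.5873 0.1354 0.14  ]
0.15 [0.5813 0.1222 0.15  ] [0.5852 0.1344 0.15  ]
0.16 [0.5724 0.1016 0.16  ] [0.5832 0.1334 0.16  ]
[[237.46430095 185.52918564]
 [236.61941437 171.69513456]]
```

```bash
cat >> h.py <<'E'
from scipy.spatial.transform import Rotation as Rot
J=np.array([.5892,.0503]);JY=.024
ZP=.0755; UP=.30
def jack(x,y): c,s=np.cos(JY),np.sin(JY); return J+np.array([c*x-s*y,s*x+c*y])
def quat(a):   # bar direction a; fingers close across it
    y=np.array([-np.sin(a),np.cos(a),0]);z=np.array([0,0,-1.]);x=np.cross(y,z)
    q=Rot.from_matrix(np.c_[x,y,z]).as_quat();return q[[3,0,1,2]]
def best(pos,a):
    c=[]
    for k in(0,np.pi):
        q=quat(a+k);j=kin.inverse_kinematics(pos,q)
        if j is not None: c.append((abs(j[6])+.3*np.abs(np.array(j)-env.get_state()['qpos']).max(),k,q))
    return min(c,key=lambda t:t[0])[2]
def st(m):
    s=env.get_state();print(m,'t%.1f'%s['time'],np.round(s['tcp_pos'],4),'op %.4f'%s['opening'],'gf %.1f'%s['gripper_force'],np.round(s['force'],1),flush=True)
def pick(xy,a,z=ZP,op=.06,f=60):
    env.grip(op);pos=[*xy,UP];env.reach(pos,best(pos,a))
    env.movel([*xy,z+.03],.3);print('stop',env.movel([*xy,z],.08,stop_force=8))
    env.grip(0.0,f);st('gripped');env.movel([*xy,UP],.25);st('lifted')
def place(xy,a,z,op=.045,k=.01,up=UP):
    pos=[*xy,UP];env.reach(pos,best(pos,a));st('over')
    env.movel([*xy,z+.02],.2);print('stop',env.movel([*xy,z-.003],.03,stop_force=4));st('down')
    env.grip(op);env.movel([*xy,up],.25);st('released')
E
python3 - <<'E'
from h import *
pick([.6331,-.3363],.040)
E
```

```text
stop False
gripped t5.8 [ 0.6334 -0.3367  0.0762] op 0.0207 gf 61.9 [-0.8 -0.1  3.9]
lifted t6.8 [ 0.6327 -0.3355  0.2981] op 0.0208 gf 61.2 [ 0.4  0.1 -0.9]
```

Run:
```python
from h import *
place(jack(.040,0),JY+np.pi/2,ZP+.104)
pick([.4410,-.3992],-.084)
place(jack(-.040,0),JY+np.pi/2,ZP+.104)
env.reach([.45,.30,.35],best([.45,.30,.35],-.08))
p,d=camera('top');cv2.imwrite('pics/t1.png',p)
cv2.imwrite('pics/t1c.png',cv2.resize(p[150:240,200:320],None,fx=5,fy=5,interpolation=cv2.INTER_CUBIC))
```

```text
over t8.3 [0.6293 0.0493 0.3   ] op 0.0207 gf 61.2 [ 0.1  0.3 -1.1]
stop True
down t9.6 [0.6291 0.0514 0.1801] op 0.0204 gf 65.7 [-2.   0.9  6.4]
released t10.6 [0.629  0.0514 0.3001] op 0.0449 gf 0.0 [ 0.2  0.9 -0.6]
stop False
gripped t14.4 [ 0.4411 -0.3996  0.0761] op 0.0207 gf 60.1 [-0.8 -0.3  5.4]
lifted t15.4 [ 0.4407 -0.3983  0.2985] op 0.0204 gf 59.4 [ 0.2 -0.1 -2.5]
over t17.1 [0.5493 0.0477 0.3001] op 0.0201 gf 59.3 [-0.3 -0.1 -2.2]
stop True
down t18.4 [0.5491 0.0495 0.1801] op 0.0203 gf 60.3 [-1.   0.7  7.6]
released t19.4 [0.5489 0.0496 0.2999] op 0.0450 gf 0.0 [-0.4  0.4 -0.2]
```

View pics/t1c.png

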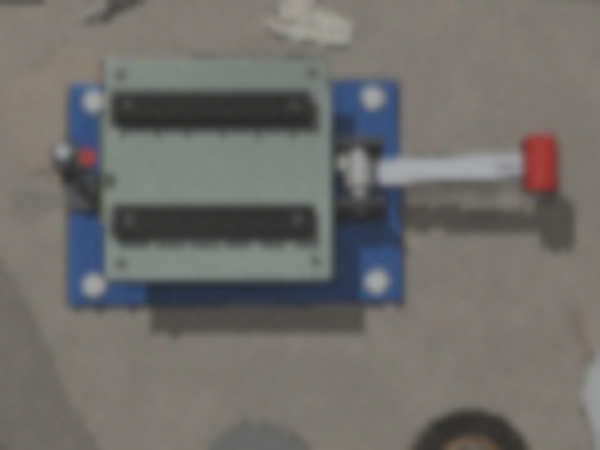

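Run:
```python
from h import *
p=cv2.imread('pics/t1.png')
for k,b in(('bk_a',(215,165,270,180)),('bk_b',(215,188,270,203))):
    x0,y0,x1,y1=b;v,u=np.nonzero(p[y0:y1,x0:x1].mean(2)<52);Q=ray('top',np.c_[u+x0,v+y0],.126)[:,:2]
    r=cv2.minAreaRect((Q*1000).astype(np.float32));print(k,r)
pick([.4409,.3162],-.080,z=.0735,op=.05)
place(jack(0,.030),JY,.0735+.126,op=.04)
```

```text
bk_a ((626.03564453125, 50.735660552978516), (14.302720069885254, 128.8621063232422), 1.3950461149215698)
bk_b ((548.7661743164062, 25.989120483398438), (14.013460159301758, 137.96519470214844), 1.36630117893219)
stop False
gripped t22.8 [0.4412 0.3164 0.074 ] op 0.0141 gf 59.9 [-0.9 -0.3  6.2]
lifted t23.9 [0.44   0.3158 0.2986] op 0.0145 gf 59.0 [ 0.2  0.  -2.8]
over t25.7 [0.5883 0.0808 0.2995] op 0.0143 gf 58.9 [-0.4 -0.8 -2.5]
stop True
down t26.9 [0.5884 0.0804 0.2   ] op 0.0145 gf 60.0 [-2.1  0.8  6.6]
released t27.8 [0.5885 0.0804 0.3005] op 0.0402 gf 0.0 [ 0.7 -0.4 -0.9]
```

Run:
```python
from h import *
pick([.4326,-.2894],-.192,z=.0735,op=.05)
place(jack(0,-.030),JY,.0735+.126,op=.04)
env.reach([.52,.34,.35],best([.52,.34,.35],-.09))
env.goto_joints(env.get_state()['qpos'])
p,d=camera('top');cv2.imwrite('pics/t2.png',p)
q,d=camera('side');cv2.imwrite('pics/s2.png',q)
cv2.imwrite('pics/t2c.png',np.vstack([cv2.resize(p[140:240,130:330],None,fx=3,fy=3,interpolation=cv2.INTER_CUBIC),cv2.resize(q[150:250,160:360],None,fx=3,fy=3,interpolation=cv2.INTER_CUBIC)]))
try: print(bar(p,'wh'))
except Exception as e: print(e)
```

```text
stop False
gripped t31.2 [ 0.4328 -0.2896  0.0741] op 0.0141 gf 59.4 [-0.5  1.3  5.3]
lifted t32.3 [ 0.4321 -0.2886  0.2987] op 0.0143 gf 58.6 [ 0.5  0.5 -2.8]
over t33.6 [0.5894 0.0179 0.3002] op 0.0145 gf 58.6 [-0.4 -0.7 -2.2]
stop True
down t34.8 [0.5898 0.0205 0.2   ] op 0.0147 gf 59.7 [-1.2  2.   7.2]
released t35.7 [0.5899 0.0205 0.3004] op 0.0399 gf 0.0 [-0.   0.3 -0.9]
(array([0.63666522, 0.32377466]), np.float64(-0.09255130652921828), array([ 22., 140.]), 212)
```

View pics/t2c.png

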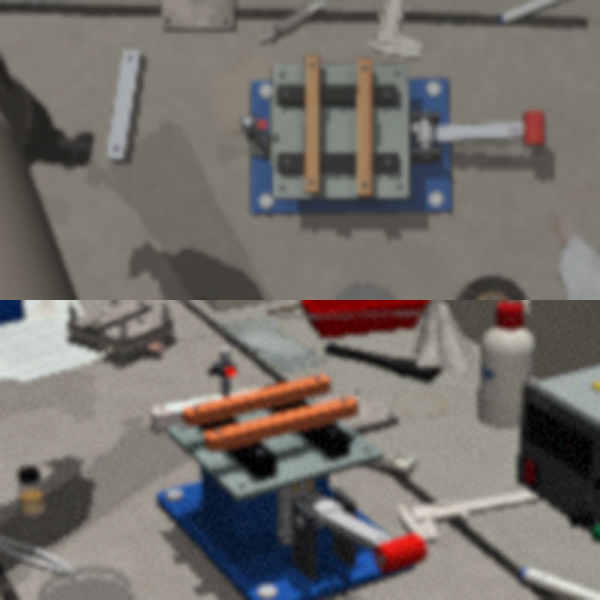

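Run:
```python
from h import *
p,d=camera('top');m,a,s,n=bar(p,'wh');print(m,a,s)
pick(m,a)
place(jack(0,-.001),JY+np.pi/2,ZP+.142)
g=jack(0,-.225);env.reach([g[0],g[1]-.05,.30],best([g[0],g[1],.3],JY+np.pi/2))
p,d=camera('top');cv2.imwrite('pics/t3.png',p)
q,d=camera('side');cv2.imwrite('pics/s3.png',q)
cv2.imwrite('pics/t3c.png',np.vstack([cv2.resize(p[140:240,130:330],None,fx=3,fy=3,interpolation=cv2.INTER_CUBIC),cv2.resize(q[150:250,160:360],None,fx=3,fy=3,interpolation=cv2.INTER_CUBIC)]))
```

```text
[0.63666522 0.32377466] -0.09255130652921828 [ 22. 140.]
stop False
gripped t40.6 [0.637  0.3239 0.0761] op 0.0206 gf 61.7 [-1.2 -0.3  2.7]
lifted t41.6 [0.6357 0.3236 0.2981] op 0.0208 gf 61.1 [-0.1  0.6 -1.3]
over t42.7 [0.5895 0.051  0.2995] op 0.0204 gf 61.1 [-0.1  0.3 -1.8]
stop True
down t43.8 [0.5891 0.0494 0.218 ] op 0.0205 gf 62.0 [-1.4 -0.2  6.4]
released t44.6 [0.5894 0.0494 0.3007] op 0.0450 gf 0.0 [-0.9  0.2 -0.2]
```

View pics/t3c.png

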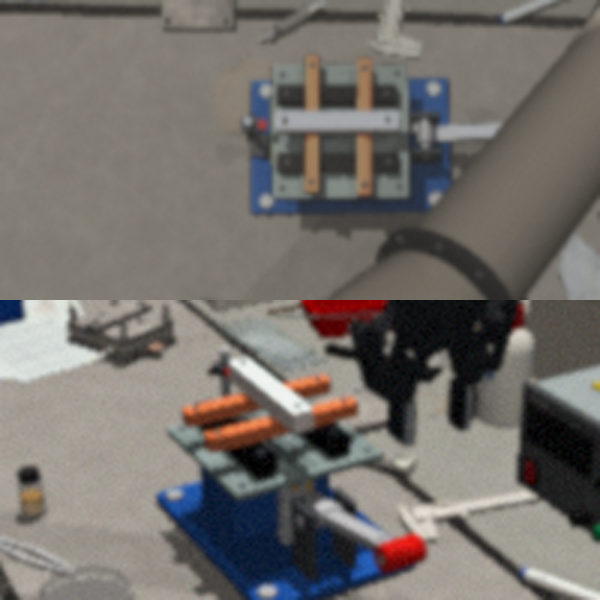

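Run:
```python
from h import *
for z in(.10,.11,.12,.13): print(z,ray('side',(293.75,233.2),z)[0].round(4),ray('top',(307.8,182.5),z)[0].round(4))
D=[]
for i in range(12):
    p,d=camera('top');D.append(d)
m=mask(p,'red');m[:175]=0;m[190:]=0;m[:,:210]=0;m[:,225:]=0
D=np.array(D);D[D==0]=np.nan;P=cloud('top',np.nanmedian(D,0))
for v,u in np.argwhere(m>0): print(u,v,p[v,u],P[v,u].round(4))
print('yel',[P[v,222:228,2].round(3) for v in(176,180,188,194,200)])
q=P[177:203,222:272];print('plat z',np.median(q[abs(q[...,2]-.104)<.008][:,2]))
for f in('s0','s2'):
    q=cv2.imread('pics/side0.png' if f=='s0' else 'pics/s2.png');w=q[168:180,230:242].astype(int);r=np.clip(w[...,2]-w[...,:2].max(2)-25,0,None)
    v,u=np.indices(r.shape);print(f,(u*r).sum()/r.sum()+230,(v*r).sum()/r.sum()+168);print(r)
```

```text
0.1 [ 0.5996 -0.1836  0.1   ] [ 0.5995 -0.1805  0.1   ]
0.11 [ 0.5912 -0.1968  0.11  ] [ 0.5975 -0.1792  0.11  ]
0.12 [ 0.5827 -0.21    0.12  ] [ 0.5954 -0.1779  0.12  ]
0.13 [ 0.5743 -0.2231  0.13  ] [ 0.5933 -0.1765  0.13  ]
217 181 [ 66  67 148] [0.5878 0.1363 0.1457]
yel [array([0.105, 0.106, 0.104, 0.104, 0.106, 0.105]), array([0.165, 0.165, 0.167, 0.165, 0.164, 0.164]), array([0.106, 0.105, 0.104, 0.105, 0.103, 0.105]), array([0.126, 0.126, 0.127, 0.127, 0.126, 0.127]), array([0.102, 0.106, 0.104, 0.104, 0.105, 0.105])]
plat z 0.10470318894400707
s0 236.3946388682055 173.5048399106478
[[  0   0   0   0   0   0   0   0   0   0   0   0]
 [  0   0   0   0   0   0   0   0   0   0   0   0]
 [  0   0   0   0   0   0   0   0   0   0   0   0]
 [  0   0   0   0   0   0   6   0   0   0   0   0]
 [  0   0   0   0   0  47  82  66  16   0   0   0]
 [  0   0   0   0  14  89 139 137  69   3   0   0]
 [  0   0   0   0   9  88 139 133  81   9   0   0]
 [  0   0   0   0   0  36  72  67  31   0   0   0]
 [  0   0   0   0   0   0   7   3   0   0   0   0]
 [  0   0   0   0   0   0   0   0   0   0   0   0]
 [  0   0   0   0   0   0   0   0   0   0   0   0]
 [  0   0   0   0   0   0   0   0   0   0   0   0]]
s2 236.39272457312546 173.4996288047513
[[  0   0   0   0   0   0   0   0   0   0   0   0]
 [  0   0   0   0   0   0   0   0   0   0   0   0]
 [  0   0   0   0   0   0   0   0   0   0   0   0]
 [  0   0   0   0   0   0   4   0   0   0   0   0]
 [  0   0   0   0   0  44  81  68  15   0   0   0]
 [  0   0   0   0  15  90 146 141  71   2   0   0]
 [  0   0   0   0  11  89 139 131  75  13   0   0]
 [  0   0   0   0   0  36  70  67  32   0   0   0]
 [  0   0   0   0   0   0   5   2   0   0   0   0]
 [  0   0   0   0   0   0   0   0   0   0   0   0]
 [  0   0   0   0   0   0   0   0   0   0   0   0]
 [  0   0   0   0   0   0   0   0   0   0   0   0]]<stdin>:7: RuntimeWarning: All-NaN slice encountered
```

```bash
cat >> h.py <<'E'
GX,YH=.002,-.1035; DZ=.051
def gp(l,over=0):
    t=.3948-l; xy=jack(GX,YH-.13*np.cos(t)); return [*xy,.07+.13*np.sin(t)+DZ+over]
def stroke(l0,l1,over,n=4,v=.08):
    for i,l in enumerate(np.linspace(l0,l1,n+1)[1:]):
        if env.movel(gp(l,over if i==n-1 else 0),v,stop_force=20): print('stopped at',i);break
    st('l=%.2f'%l1)
E
python3 - <<'E'
from h import *
l=.3948-np.arcsin(.03/.13);p=gp(l);print(l,p)
q=best([p[0],p[1],.3],JY+np.pi/2)
env.grip(.062);env.reach([p[0],p[1],.30],q)
env.movel([p[0],p[1],.19],.2);print(env.movel(p,.05,stop_force=5));st('at')
env.grip(0,45);st('grip');env.dwell(.2)
c,d=camera('side');cv2.imwrite('pics/s4.png',cv2.resize(c[150:290,220:380],None,fx=4,fy=4,interpolation=cv2.INTER_CUBIC))
E
```

```text
0.16193182174191764 [np.float64(0.5967186806971608), np.float64(-0.17957687675529332), np.float64(0.151)]
False
at t48.7 [ 0.5968 -0.1798  0.1512] op 0.0620 gf 0.0 [ 0.5 -0.1  0.7]
grip t49.0 [ 0.5978 -0.1797  0.1517] op 0.0393 gf 48.6 [ 2.6 -1.6  0.3]
```

View pics/s4.png

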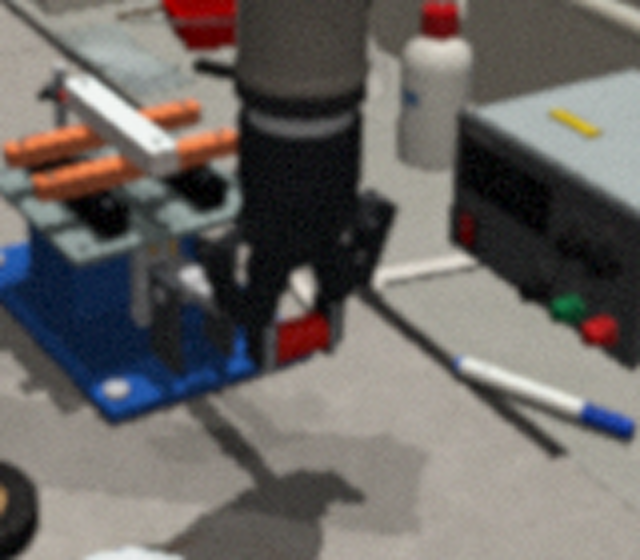

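```bash
sed -i 's/GX,YH=.002/GX,YH=.003/' h.py
python3 - <<'E'
from h import *
stroke(.162,0,.004)
stroke(0,.44,-.004)
stroke(.44,0,.004)
p,d=camera('top');P=cloud('top',d);q=P[177:203,222:272].reshape(-1,3)
print('z',[np.median(q[abs(q[:,2]-z)<.004][:,2]).round(4) for z in(.104,.108,.111,.115)])
E
```

```text
l=0.00 t50.2 [ 0.5977 -0.1718  0.1747] op 0.0393 gf 47.4 [ 4.5  2.7 -1.3]
stopped at 3
l=0.44 t51.5 [ 0.5981 -0.1839  0.1167] op 0.0387 gf 53.9 [ 0.6 -0.3  2. ]
l=0.00 t52.9 [ 0.5975 -0.1718  0.1742] op 0.0392 gf 49.8 [ 4.5  2.7 -0.7]
z [np.float64(0.1068), np.float64(0.1097), np.float64(0.1109), np.float64(0.1134)]
```

```bash
cat >> h.py <<'E'
def plat(n=4):
    D=[]
    for i in range(n):
        p,d=camera('top');d[d==0]=np.nan;D.append(d)
    P=cloud('top',np.nanmedian(D,0))
    # strips of bare plate just outside the black bars (far/near x edges) and between them, jack frame
    c,s=np.cos(JY),np.sin(JY);r=P[...,:2]-J;X=c*r[...,0]+s*r[...,1];Y=-s*r[...,0]+c*r[...,1]
    m=(abs(Y)<.075)&(abs(Y)>.045)&((abs(X)<.02)&(abs(X)>.014)|(abs(X)>.06)&(abs(X)<.075))
    z=P[...,2][m];h,e=np.histogram(z,np.arange(.10,.18,.002));k=h.argmax();print('plat z',np.median(z[abs(z-e[k]-.001)<.003]).round(4),h[k],m.sum(),flush=True)
    return P,p
E
python3 - <<'E'
from h import *
plat()
for i in range(3):
    stroke(0,.44,-.004);stroke(.44,0,.004);plat()
E
```

```text
plat z 0.1112 60 146
stopped at 3
l=0.44 t54.4 [ 0.5979 -0.1839  0.1155] op 0.0393 gf 56.3 [-0.1 -0.5  3.8]
stopped at 3
l=0.00 t55.7 [ 0.5974 -0.1718  0.1738] op 0.0392 gf 56.6 [ 2.1 -1.7 -3.7]
plat z 0.1193 69 177
stopped at 3
l=0.44 t57.2 [ 0.5978 -0.1837  0.1147] op 0.0395 gf 63.9 [-1.8  0.6  5.7]
stopped at 3
l=0.00 t58.4 [ 0.5974 -0.1718  0.1734] op 0.0392 gf 60.1 [ 2.9 -1.7 -1.6]
plat z 0.1272 50 154
stopped at 3
l=0.44 t59.9 [ 0.598  -0.1836  0.1142] op 0.0392 gf 68.1 [-0.4  1.3  9. ]
stopped at 3
l=0.00 t61.2 [ 0.5974 -0.1719  0.1732] op 0.0393 gf 60.8 [ 2.6 -2.1 -1.7]
plat z 0.1362 58 177h.py:84: RuntimeWarning: All-NaN slice encountered
  P=cloud('top',np.nanmedian(D,0))
```

```bash
python3 - 2>/dev/null <<'E'
from h import *
stroke(0,.44,-.004);stroke(.44,0,.004);P,p=plat(15)
print((P[176:188,210:228,2]*1000).round(0).astype(int))
print((p[176:188,210:228,2].astype(int)-p[176:188,210:228,0]))
q,d=camera('side')
cv2.imwrite('pics/s5.png',np.hstack([cv2.resize(q[150:210,205:265],None,fx=6,fy=6,interpolation=cv2.INTER_CUBIC),cv2.resize(p[160:220,205:265],None,fx=6,fy=6,interpolation=cv2.INTER_CUBIC)]))
E
```

```text
stopped at 3
l=0.44 t62.7 [ 0.5979 -0.1836  0.1142] op 0.0391 gf 68.4 [-1.1  1.3 10.9]
stopped at 0
l=0.00 t62.9 [ 0.5979 -0.1834  0.1221] op 0.0392 gf 67.4 [-1.2  0.4  5.3]
plat z 0.1458 83 179
[[  0   0   0   1  14  11  13  14  14 144 145 206 206 205 205 206 206 205]
 [  2   1   2   2  12  13  11  11  12 146 145 206 205 206 206 206 205 207]
 [  1   1   1   1  12  11  14  14  14 146 146 206 206 206 206 204 206 205]
 [147 148 166 149 147 148  13  12  13 146 145 205 207 205 206 206 205 206]
 [147 165 165 165 150 148 145 143 144 146 204 205 206 206 205 207 205 206]
 [147 165 165 164 149 150 147 144 143 144 147 199 201 200 200 198 201 200]
 [148 149 157 155 148 146 145 146 143 146 144 146 146 146 147 146 147 145]
 [148 147 150 146 149 148 139  13  14 145 146 146 145 146 142 145 146 144]
 [147 147 147 146 146 146  12  12  14 146 145 145 145 145 144 145 147 147]
 [  2   1 144 148 102  93  24  22  24 146 146 146 146 146 145 145 145 144]
 [  0   1 144 146  86  84  67  23  23 144 145 144 146 145 145 144 146 146]
 [  0   1   1   3  61  66  59  24  22 146 145 145 146 145 146 144 146 147]]
[[ 1
[... 196 characters left out ...]
 -6  -5  -3  -5  -6  -7]
 [  9   0  -3  -3  -5  -9 -11 -14  -8   7   5  -4  -6  -6  -6  -5  -5  -6]
 [  5  -3  -5  -3   0  13  42  53  48  25   7  -2  -4  -4  -5  -3  -5  -5]
 [  7  -2  -4  -1   2  23  67  84  75  33   7   1   0   0   0   0  -1   0]
 [  8   1  -1   0   2  19  54  68  58  26   5   1   1   1   1   2   2   3]
 [ 10   4   1   1   1   5  14  16  17  11   2  -1  -1  -1  -1   0   1   2]
 [ 13  10   5   3   2   1  -4  -9  -2   8   3  -1  -1   0  -2   0   0   0]
 [ 16  14  10   5   4   2   1  -1   4  15   4   0  -1  -2  -2  -1   0   0]
 [ 13  12   9   6   2   3   3   1   8  16   5  -1  -1  -2  -1  -1   1   0]
 [ 15  13  11   6   2   3   3   2   8  16   4   0  -1  -1  -1   1   0   0]]
```

View pics/s5.png

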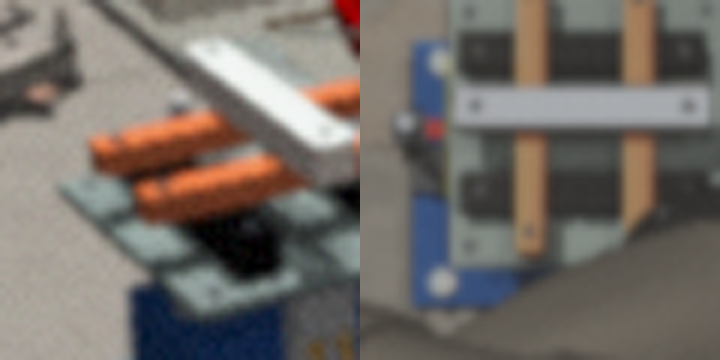

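```bash
python3 - 2>/dev/null <<'E'
from h import *
stroke(.38,0,.003);P,p=plat(15)
a=P[179:184,216:219,2];b=P[176:190,219:221,2];print('ptr',np.nanmean(a[1:4],0).round(4),'edge',np.median(b[abs(b-.145)<.005]).round(4))
E
```

```text
stopped at 3
l=0.00 t64.9 [ 0.5975 -0.1719  0.1728] op 0.0392 gf 61.5 [ 2.4 -2.  -3.1]
plat z 0.1435 104 183
ptr [0.147  0.144  0.1426] edge 0.1434
```

```bash
python3 - 2>/dev/null <<'E'
from h import *
env.grip(.062);t=env.get_state()['tcp_pos'];env.movel([t[0],t[1],.32],.15)
env.reach([.45,-.42,.32],best([.45,-.42,.32],0));st('away')
P,p=plat(8);q,d=camera('side')
cv2.imwrite('pics/f.png',np.vstack([cv2.resize(p[130:260,130:390],None,fx=2.3,fy=2.3,interpolation=cv2.INTER_CUBIC),cv2.resize(q[140:270,150:410],None,fx=2.3,fy=2.3,interpolation=cv2.INTER_CUBIC)]))
E
```

```text
away t68.3 [ 0.4511 -0.419   0.3194] op 0.0619 gf 0.0 [-0.2  0.9 -0.6]
plat z 0.1435 103 245
```

View pics/f.png

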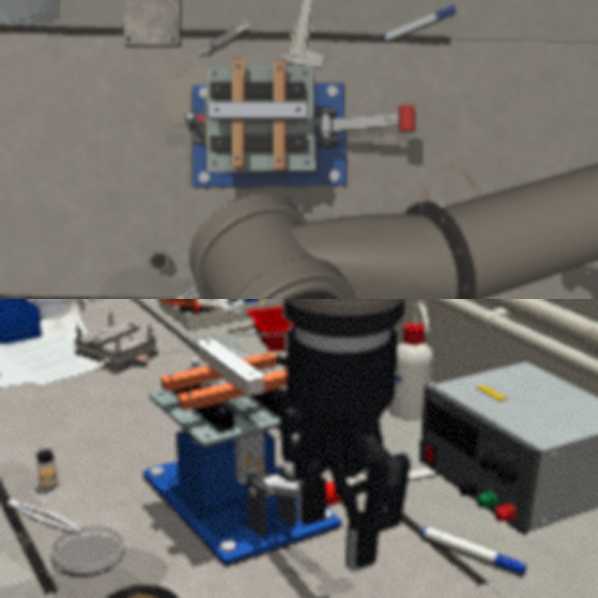

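The top view shows the tower intact around (258,112), with the copper bars parallel and the white bar across their middle. The handle is released at (406,118).

```bash
python3 -c "
from cell import env,job
env.dwell(.5);print(job.job_done())"
```

```text
the job is handed in; nothing more can be done
None
```

I built the tower (two black bars, the two copper bars present, white bar on top) and pumped the platform five clicks to about 39 mm; there its top face is 1–2 mm above my estimate of the pointer tip. I let go of the handle with the tower standing and handed the job in at about 69 s of robot time; no verdict came back.

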